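Shim the rocking comparator stand

ROBOT

A 6-joint arm with a two-finger parallel gripper is mounted at the origin on a cart in front of the work surface, level with it; the furniture and walls round the work are solid. World frame = base frame: x ahead of the robot, y to its left, z up, the work surface at z = 0. Lengths are in mm, angles in rad, forces in N, time in s.
With the tool pointing down it reaches from about 350 to 775 mm from the base axis. Payload 7.3 kg.
Tool frame: the origin (TCP) lies between the finger pads; the fingertips stand 17 mm ahead of it and the grasp point (between the pads) lies 2 mm behind it; z points along the fingers, y is the direction in which the jaws open and shut (so a half turn about z gives the same grasp; the last joint's range is limited). The gripper opens to 92 mm and grips with 3 to 60 N. Pads are 19 mm wide; open, the fingers measure 130 mm over their backs; the gripper's body (75 mm by 190 mm) begins 47 mm behind the grasp point.
Start: joints at [1.152, 0.342, 1.524, -0, 1.275, -0.146], TCP at [141.434, 505.608, 243.741] pointing down, gripper open.
Joint ranges: [-2.53, 2.53], [-0.77, 2.02], [0.04, 2.7], [-1, 4.14], [0.28, 2.66], [-3.11, 3.11]. Speed limits (rad/s): [2.57, 2.57, 3.14, 3.14, 3.14, 3.14].

INTERFACE

Orientations are given as [roll, pitch, yaw] about the fixed x, y, z axes, in that order (R = Rz(yaw) Ry(pitch) Rx(roll)).
In Python, from plant import get_obs, capture, get_calibration, close_job gives the robot as it stands.
- The arm moves only by the tool carry_out, never from a script. Its argument "moves" is one flat list of numbers, 7 for each row, row after row: the shift along the tool's x, y, z normalised to -1 to 1, where 1 is 40 cm, then the turn, a rotation vector about the tool's x, y, z normalised to -1 to 1, where 1 is 30 degrees, then the opening, from 0 (shut) to 1 (fully open). A call has exactly 8 rows; each row is the pose to reach, as a shift and turn from the pose measured when the call began, along the tool's axes at that moment; what a row does not reach only later rows make up. A row lasts 1/10 s, in which the tool goes at most 50 mm and 8.59 degrees, less where a joint would pass 70% of its speed; a pose out of reach is approached as far as the arm can. A call with a number of a shift or a turn outside -1 to 1 is refused whole. A call with a gripper value outside its range is refused whole. The fingers move at their own pace and stop on an object; the grip force is fixed at half the most. Time passes only in rows, so rows that repeat a pose let the fingers close, or fill a call up. It gives the time, the measured TCP pose, the force and the opening at its end, in the units of the state.
- get_obs(): the state, without advancing time (a new reading comes with each control period).
- capture(name): name is "scene" or "side" or "wrist"; returns the picture (420x560x3 uint8, red, green, blue); there is no depth.
- get_calibration(name): a dict with "vfov" (degrees; the focal length in pixels is half the picture's height over the tangent of half this angle, whatever the lens; pixels are square), "cx", "cy" (the principal point, pixels), "cam_to_world" (4x4, takes a point from camera to world coordinates). Camera axes: x right, y up, looking along -z (the intrinsics and any distortion apply to the point x, -y, -z); pixel columns grow to the right and rows downward; lengths in mm; the calibration is good to about 2 mm. A picture is of the moment at which its call begins: read the wrist's pose just before it. get_calibration takes no time and is no camera call; for the wrist camera it gives the pose at the moment of the call.
- close_job(): hands the job in, once; it reports no verdict.
The state is a dict: "time": time; "joint_positions": joint angles; "dq": joint speeds; "tau": joint torques, N m; "tool_pos": TCP position; "tcp_rot": TCP orientation; "contact_force": force on the tool from outside, world axes, zero at the start; "moment": the same for the moment, N m; "grip_width": finger opening in mm.
Only numpy, scipy, OpenCV 4.12 (cv2) and the standard library are available. Lean on these libraries where they do the work, as an engineer would, in place of code of your own. Each camera call takes 0.05 s, during which the arm holds its last target.

TASK

The dial comparator stand rocks because one of its four feet is too short. With your fingertips, push the steel wedge along the bench, thin end first, under the short foot until the stand sits level on all its feet, and leave the wedge there. Do not lift or tip the wedge, do not touch the stand or shove it along, and leave the other parts where they are.

Things in the scene. Friction and masses are not known exactly. Their poses are not given: they have to be found in the camera images.
- stand: loose dial comparator stand, 3 kg: grey plate 200 (x) x 260 (y) x 22 mm on four dark ball feet at x +-80, y +-110 mm; on it a gauge block and a column with a white dial (195 mm tall in all). Origin on the bench plane under the plate's centre; z is the plate's normal, vertical when level; then the plate's underside is 36 mm and its top 59 mm above the bench. At first it leans about 0.09 rad
- short_foot (a point): lowest point of the stand's short foot, a ball of 16 mm radius at the stand's x -80, y -110 mm. It is 12 mm shorter than the others and carries about 3 N: on the bench at the start, 12 mm above it when the stand is level; raised more, the stand tips the other way
- wedge: loose steel wedge, 0.25 kg, 120 mm long (x) x 56 mm wide (y), evenly 1.5 mm thick at the thin end (x +60 mm) to 21.5 mm at the upright heel (x -60 mm). Origin: centre of its underside; x points to the thin end, z up. It starts flat, thin end towards the short foot, x within 0.15 rad of the stand's +y and within about 20 mm of the foot sideways. It stays where it is left
- wedge_heel (a point): centre of the wedge's upright heel face, 10 mm above its underside; push here, towards the wedge's +x
- wedge_tip (a point): middle of the wedge's thin edge, at its underside
- wedge_mark (a point): middle of the dark line scribed across the wedge's slope where it is 12 mm thick, 63 mm from the thin edge and 57 mm from the heel: the stand is level when this line is straight under the centre of the short foot
- piston: bystander: loose grey piston, 66 x 63 x 54 mm, upright; origin at the centre of its underside
- bearing: bystander: loose ball bearing lying flat, 47 mm across, 14 mm high; origin at the centre of its underside
- sleeve: bystander: loose grey spacer sleeve standing upright, 24 mm across, 52 mm high; origin at the centre of its underside
- gear: bystander: loose spur gear lying flat, 68 mm across, 18 mm high; origin at the centre of its underside
There are look-alikes about, which are no part of the job. Leave any brown or yellow look-alike of the wedge alone.

How it is judged:
By the outcome, as a careful person would: the job done as asked, in the order asked, and still so for the second after the job is handed in, with the robot touching nothing.
It also fails if it takes over 45 s, if anything falls off the work surface, if the arm or the gripper's body presses on something with over 40 N, if the wrist force passes 120 N, or if a joint passes its speed limit or range.

## Working session

There is one attempt and no reset: what is moved stays moved. The work goes in short steps, Python scripts to look and compute and a tool call to move; the robot and the scene stay as the last step left them, time stands still between calls to the robot, and variables do not carry over. Pictures are saved under pics/ and viewed, and the job is handed in when it is done.

Besides the shell and the picture viewer there is one more tool, called after ">>>" by a JSON object that holds its "name" and its "arguments". carry_out: Moves the arm, as the interface text tells. Scaled input: -1 to 1 covers 40 cm each way for a shift and 30 degrees each way for a turn. Its arguments: {"type":"object","properties":{"moves":{"type":"array","items":{"type":"number"}}},"required":["moves"]}

```bash
mkdir -p pics; ls; python3 - <<'E'
from plant import *
import cv2
print(get_obs())
for n in ("scene","side","wrist"):
    c=get_calibration(n);print(n,c)
    cv2.imwrite(f"pics/{n}0.png",capture(n)[:,:,::-1])
E
```

```text
pics
{'time': 0.0, 'joint_positions': array([ 1.15201561e+00,  3.42698461e-01,  1.52506862e+00,  2.89826229e-05,
        1.27536086e+00, -1.45996413e-01]), 'dq': array([ 1.09221235e-03, -7.01590125e-04,  8.26142142e-04, -7.59153743e-04,
        3.44566653e-05, -1.39081326e-03]), 'tau': array([-6.34456046e-04, -4.31243348e+01, -2.44221210e+01,  7.17738457e-02,
        5.60353138e-02, -1.25229153e-04]), 'tool_pos': array([141.24939535, 505.23383638, 243.03951391]), 'tcp_rot': array([-3.14007772e+00, -2.50771143e-04,  2.86879970e+00]), 'contact_force': array([0.11595675, 0.86509821, 0.08119522]), 'moment': array([-0.04192792, -0.00755046,  0.01208852]), 'grip_width': 91.87354034057083}
scene {'vfov': 48.26404669839797, 'cx': 287.15384450866594, 'cy': 206.56450504922185, 'cam_to_world': array([[ 5.63435922e-01,  5.53811937e-01, -6.13051629e-01,
        -2.48746084e+02],
       [-8.26060715e-01,  3.66160632e-01, -4.28427458e-01,
        -6.80469829e+02],
       [-1.27928684e-02,  7.47809287e-01,  6.63790338e-01,
         8.48217853e+02],
       [ 0.00000000e+00,  0.00000000e+00,  0.000000
[... 219 characters left out ...]

       [-1.18825292e-01,  6.05479208e-01, -7.86940581e-01,
        -1.22522265e+03],
       [-1.20287109e-03,  7.92467335e-01,  6.09913171e-01,
         8.82496933e+02],
       [ 0.00000000e+00,  0.00000000e+00,  0.00000000e+00,
         1.00000000e+00]])}
wrist {'vfov': 71.58960367159925, 'cx': 285.0821962995827, 'cy': 206.53219141253092, 'cam_to_world': array([[ 2.69210896e-01, -9.22000075e-01, -2.78282869e-01,
         6.59852158e+01],
       [ 9.63080454e-01,  2.57355714e-01,  7.90194689e-02,
         5.27437337e+02],
       [-1.23826999e-03, -2.89281693e-01,  9.57243213e-01,
         3.83587937e+02],
       [ 0.00000000e+00,  0.00000000e+00,  0.00000000e+00,
         1.00000000e+00]])}
```

View pics/scene0.png

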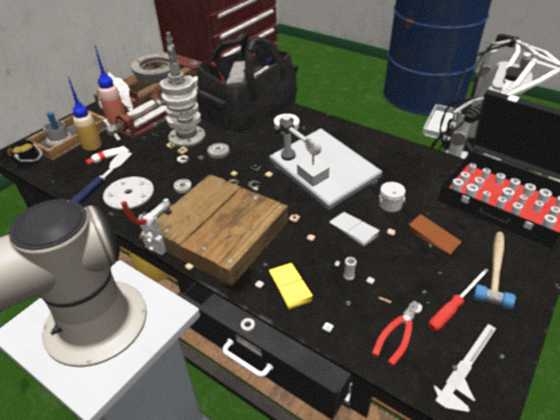

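View pics/side0.png

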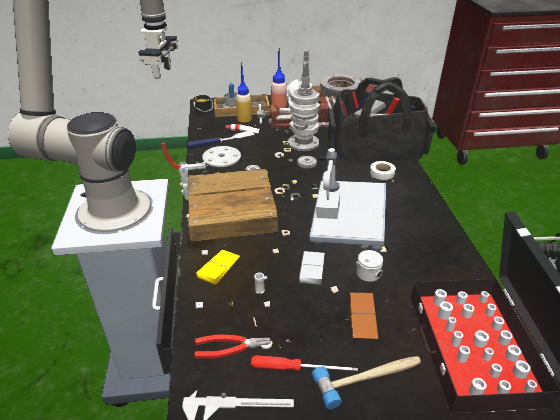

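View pics/wrist0.png

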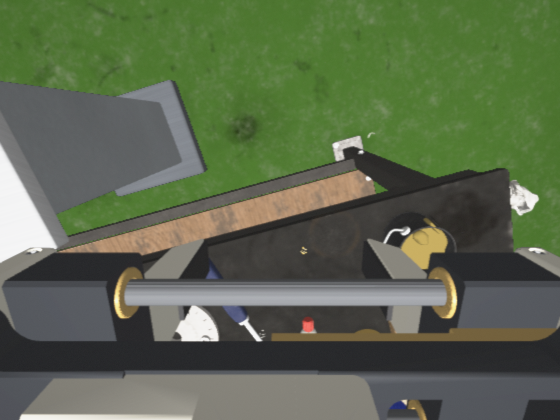

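The scene view shows the steel wedge at about (354,228) and the side view at (312,267). The stand is beside it at (325,165) and (348,210). I'll zoom in to measure them.

```bash
cat > h.py <<'E'
import numpy as np,cv2
from plant import *
def ray(c,uv,H=420):
    f=H/2/np.tan(np.radians(c['vfov'])/2); T=np.array(c['cam_to_world'])
    d=np.array([(uv[0]-c['cx'])/f,-(uv[1]-c['cy'])/f,-1.]); d=T[:3,:3]@d
    return T[:3,3],d/np.linalg.norm(d)
def onz(c,uv,z):
    o,d=ray(c,uv); return o+d*(z-o[2])/d[2]
def proj(c,p,H=420):
    f=H/2/np.tan(np.radians(c['vfov'])/2); T=np.array(c['cam_to_world'])
    q=T[:3,:3].T@(np.asarray(p,float)-T[:3,3]); return np.array([c['cx']+f*q[0]/-q[2], c['cy']-f*q[1]/-q[2]])
def tri(c1,u1,c2,u2):
    o,d=ray(c1,u1);p,e=ray(c2,u2)
    A=np.array([d,-e]).T; s=np.linalg.lstsq(A,p-o,rcond=None)[0]
    a=o+d*s[0];b=p+e*s[1]; return (a+b)/2,np.linalg.norm(a-b)
E
python3 - <<'E'
import cv2
for n,(x,y,w,h) in dict(scene=(255,110,160,140),side=(230,165,170,140)).items():
    im=cv2.imread(f"pics/{n}0.png")[y:y+h,x:x+w]
    cv2.imwrite(f"pics/{n}0z.png",cv2.resize(im,None,fx=4.5,fy=4.2 if 0 else 4.25,interpolation=cv2.INTER_CUBIC) if 0 else cv2.resize(im,None,fx=4,fy=4,interpolation=cv2.INTER_CUBIC))
E
```

```text
(no output)
```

View pics/scene0z.png

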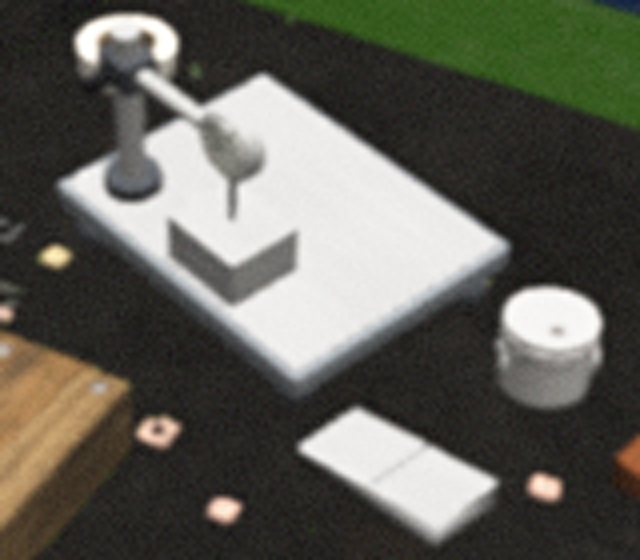

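View pics/side0z.png

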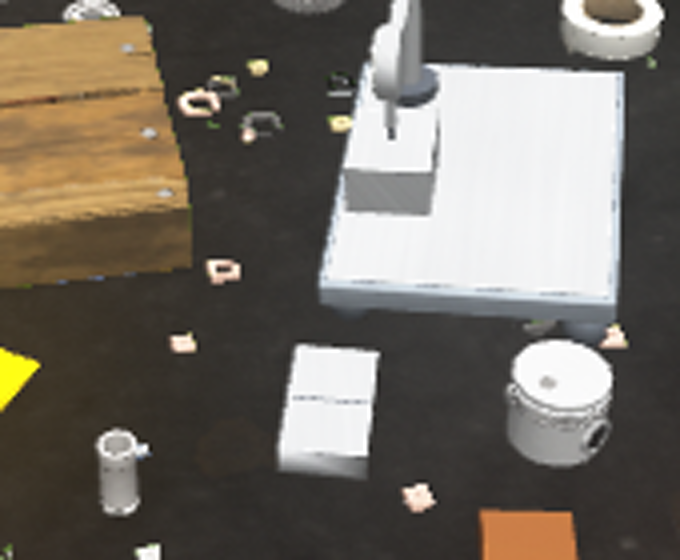

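```bash
python3 - <<'E'
from h import *
cs,ci=get_calibration("scene"),get_calibration("side")
S=lambda u:(u[0]/4+255-.375,u[1]/4+110-.375); I=lambda u:(u[0]/4+230-.375,u[1]/4+165-.375)
P={}
for n,a,b in [("thinL",(298,448),(296,344)),("thinR",(357,406),(380,351)),("heelRtop",(498,485),(367,460)),("heelLtop",(437,530),(279,456)),
 ("markL",(373,482),(291,397)),("markR",(428,443),(376,402)),
 ("plNL",(298,380),(320,288)),("plNR",(510,245),(615,299)),("plFR",(264,72),(624,71)),("plNLbot",(298,397),(320,304)),("plFL",(58,185),(360,66))]:
    p,e=tri(cs,S(a),ci,I(b)); P[n]=p; print(n,p.round(1),"gap",round(e,1))
for a,b in [("thinL","thinR"),("heelLtop","heelRtop"),("thinL","heelLtop"),("thinR","heelRtop"),("plNL","plNR"),("plNR","plFR"),("plNL","plFL")]:
    d=P[b]-P[a]; print(a,b,np.linalg.norm(d).round(1),np.degrees(np.arctan2(d[1],d[0])).round(1))
# stand frame from top corners: ex, ey
ex=P["plNR"]-P["plNL"]; ey=(P["plFR"]-P["plNR"])
ex/=np.linalg.norm(ex); ez=np.cross(ex,ey); ez/=np.linalg.norm(ez); ey=np.cross(ez,ex)
print(ex,ey,ez,"tilt",np.arccos(ez[2]))
C=(P["plNL"]+P["plFR"])/2
o=C-59*ez; f=o-80*ex-110*ey+12*ez
print("origin",o,"foot low",f,"ball centre",f+16*ez)
f2=P["plNL"]+20*ex+20*ey-47*ez; print("foot from NL corner",f2)
E
```

```text
thinL [ 5.469e+02 -2.579e+02  5.000e-01] gap 2.2
thinR [ 6.033e+02 -2.708e+02  6.000e-01] gap 0.5
heelRtop [ 571.  -388.4   17.1] gap 1.2
heelLtop [ 517.7 -373.7   13.2] gap 0.0
markL [ 533.8 -320.2   12.3] gap 0.1
markR [ 588.1 -330.9   10.5] gap 1.8
plNL [ 564.6 -245.6   39.8] gap 0.3
plNR [ 750.  -304.7   59.1] gap 3.7
plFR [829.  -58.   70.8] gap 0.7
plNLbot [ 564.9 -246.1   25.5] gap 1.0
plFL [ 6.374e+02 -6.000e-01  5.450e+01] gap 2.1
thinL thinR 57.8 -12.9
heelLtop heelRtop 55.5 -15.4
thinL heelLtop 120.2 -104.2
thinR heelRtop 123.1 -105.3
plNL plNR 195.5 -17.7
plNR plFR 259.3 72.2
plNL plFL 255.9 73.4
[ 0.94798055 -0.30269887  0.09852043] [0.29965745 0.95299976 0.04468631] [-0.10741644 -0.01283937  0.99413121] tilt 0.10839319008328616
origin [ 703.12850783 -151.03490826   -3.31037742] foot low [ 593.0387472  -231.80304525   -4.17793159] ball centre [ 591.32008408 -232.00847517   11.72816774]
foot from NL corner [ 594.59999597 -231.94863021   -4.01111802]
```

```bash
python3 - <<'E'
from h import *
cs,ci=get_calibration("scene"),get_calibration("side")
for n,a,b in [("crank top",(170,34),(307,52)),("crank base",(187,138),(304,148)),("bottle1",(98,45),(279,46)),("bottle0",(72,78),(241,60)),("dialtop",(287,118),(331,150)),("bag",(285,70),(405,85))]:
    p,e=tri(cs,a,ci,b);print(n,p.round(),round(e,1))
for a in [(349,275)]: print("sleeve",onz(cs,a,0))
print("sleeve",onz(ci,(260,291),0), "yellow",onz(ci,(218,268),10),"piston",onz(ci,(370,278),0))
E
```

```text
crank top [643. 334. 341.] 2.1
crank base [647. 347. -20.] 11.8
bottle1 [580. 595. 276.] 6.7
bottle0 [430. 536. 247.] 11.1
dialtop [653. -55. 193.] 2.2
bag [898. 121. 247.] 110.7
sleeve [ 4.15389755e+02 -3.89227791e+02 -1.13686838e-13]
sleeve [ 4.15728769e+02 -3.91702958e+02 -1.13686838e-13] yellow [ 313.44682794 -306.83884085   10.        ] piston [ 7.00749247e+02 -3.80361469e+02 -1.13686838e-13]
```

```bash
cat >> h.py <<'E'
from scipy.spatial.transform import Rotation as Ro
def plan(p,yaw,spin=None):
    "shift/turn in the units of carry_out; spin: wanted signed yaw change (rad)"
    o=get_obs(); R=Ro.from_euler('xyz',o['tcp_rot'])
    s=R.inv().apply(np.asarray(p,float)-o['tool_pos'])/400
    if spin is not None:
        y=o['tcp_rot'][2]+spin
    else: y=yaw
    T=Ro.from_euler('xyz',[np.pi,0,y]); r=(R.inv()*T).as_rotvec()/np.radians(30)
    print("t",round(o['time'],2),"pos",o['tool_pos'].round(1),"rot",o['tcp_rot'].round(3),"q",o['joint_positions'].round(2),"F",o['contact_force'].round(1),"w",round(o['grip_width'],1))
    print("shift",s.round(4),"turn",r.round(4))
E
python3 -c "
from h import *
plan((360,340,320),0,-.5)"
```

```text
t 0.15 pos [141.3 505.3 243.2] rot [-3.14  -0.     2.869] q [ 1.15  0.34  1.52 -0.    1.28 -0.15] F [-0.3 -1.1  0.2] w 91.4
shift [-0.6378 -0.2509 -0.1918] turn [-2.200e-03  3.000e-04  9.549e-01]
```

>>> {"name": "carry_out", "arguments": {"moves": [-0.1,-0.04,-0.1,0,0,0.2,0.27,-0.2,-0.08,-0.19,0,0,0.4,0.27,-0.3,-0.12,-0.19,0,0,0.6,0.27,-0.4,-0.16,-0.19,0,0,0.75,0.27,-0.5,-0.2,-0.19,0,0,0.9,0.27,-0.6,-0.24,-0.19,0,0,0.95,0.27,-0.64,-0.25,-0.19,0,0,0.95,0.27,-0.64,-0.25,-0.19,0,0,0.95,0.27]}}

```text
time: 0.95
tool_pos: [362.7, 338.7, 318.9]
tcp_rot: [-3.14, 0.001, 2.368]
contact_force: [-0.4, 1.3, -0.6]
grip_width: 32.4
```

```bash
python3 -c "
from h import *
plan((470,20,320),0,-.52)"
```

```text
t 0.95 pos [362.7 338.7 318.9] rot [-3.140e+00  1.000e-03  2.368e+00] q [ 0.6   0.24  1.46 -0.    1.44 -0.2 ] F [-0.4  1.3 -0.6] w 32.4
shift [-0.7487 -0.3822 -0.0017] turn [-0.003   0.0022  0.9931]
```

>>> {"name": "carry_out", "arguments": {"moves": [-0.1,-0.05,0,0,0,0.2,0.27,-0.2,-0.1,0,0,0,0.4,0.27,-0.3,-0.15,0,0,0,0.6,0.27,-0.4,-0.2,0,0,0,0.8,0.27,-0.5,-0.26,0,0,0,0.99,0.27,-0.6,-0.31,0,0,0,0.99,0.27,-0.7,-0.36,0,0,0,0.99,0.27,-0.75,-0.38,0,0,0,0.99,0.27]}}

```text
time: 1.75
tool_pos: [471.3, 18.3, 319.2]
tcp_rot: [-3.14, 0.002, 1.848]
contact_force: [0.5, 0.3, -0.2]
grip_width: 24.8
```

```bash
python3 -c "
from h import *
plan((500,-250,320),0,-.52)"
```

```text
t 1.75 pos [471.3  18.3 319.2] rot [-3.140e+00  2.000e-03  1.848e+00] q [-0.12  0.19  1.52 -0.    1.43 -0.4 ] F [ 0.5  0.3 -0.2] w 24.8
shift [-0.6648 -0.1144 -0.0007] turn [-0.002   0.0042  0.9931]
```

>>> {"name": "carry_out", "arguments": {"moves": [-0.1,-0.02,0,0,0,0.2,0.27,-0.2,-0.04,0,0,0,0.4,0.27,-0.3,-0.05,0,0,0,0.6,0.27,-0.4,-0.07,0,0,0,0.8,0.27,-0.5,-0.09,0,0,0,0.99,0.27,-0.6,-0.1,0,0,0,0.99,0.27,-0.66,-0.11,0,0,0,0.99,0.27,-0.66,-0.11,0,0,0,0.99,0.27]}}

```text
time: 2.55
tool_pos: [501.3, -249.4, 318.7]
tcp_rot: [-3.14, 0.002, 1.327]
contact_force: [0.1, 0.1, -0.4]
grip_width: 25.0
```

```bash
python3 -c "
from h import *
cv2.imwrite('pics/w1.png',capture('wrist')[:,:,::-1]);print(get_calibration('wrist')['cam_to_world'])
plan((520,-420,250),0,-.52)"
```

```text
[[ 9.70799862e-01  2.29333377e-01  7.03834526e-02  5.20150074e+02]
 [-2.39889131e-01  9.29185201e-01  2.81190445e-01 -1.70792007e+02]
 [-9.12908031e-04 -2.89863871e-01  9.57067450e-01  4.59239574e+02]
 [ 0.00000000e+00  0.00000000e+00  0.00000000e+00  1.00000000e+00]]
t 2.6 pos [ 501.2 -247.7  318.9] rot [-3.140e+00  1.000e-03  1.328e+00] q [-0.59  0.36  1.29 -0.    1.49 -0.35] F [-0.5  0.3  0.5] w 24.8
shift [-0.4067  0.1493  0.1725] turn [-0.0027  0.0035  0.9931]
```

View pics/w1.png

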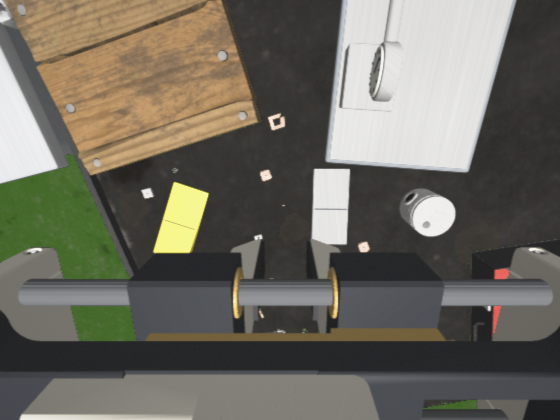

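The wrist view shows the wedge with its thin end at about (314..350,169), the mark at row 209 and the heel at row 243. The plate's near-left corner is at (330,162). I'll compare these with the earlier triangulation.

```bash
python3 - <<'E'
from h import *
im=cv2.imread('pics/w1.png'); c=im[110:270,280:480]; cv2.imwrite('pics/w1z.png',cv2.resize(c,None,fx=3.75,fy=3.75,interpolation=cv2.INTER_CUBIC))
cw=get_calibration("wrist")
for n,u,z in [("thinL",(314,169),1.5),("thinR",(350,169.5),1.5),("markL",(314.5,209),12),("markR",(348.5,209.5),12),("heelL",(312,242.5),0),("heelR",(346,243.5),0),("plNL",(330,160),40),("plNR",(470,168),56)]:
    print(n,onz(cw,u,z).round(1))
print("blob check: proj of foot",proj(cw,(593.5,-232,0)))
E
```

```text
thinL [ 545.7 -256.1    1.5]
thinR [ 600.8 -270.5    1.5]
markL [ 532.2 -317.6   12. ]
markR [ 585.1 -331.5   12. ]
heelL [ 515.7 -379.2    0. ]
heelR [ 571.8 -395.     0. ]
plNL [ 568.6 -241.7   40. ]
plNR [ 753.5 -296.5   56. ]
blob check: proj of foot [340.74559062 146.51267403]
```

View pics/w1z.png

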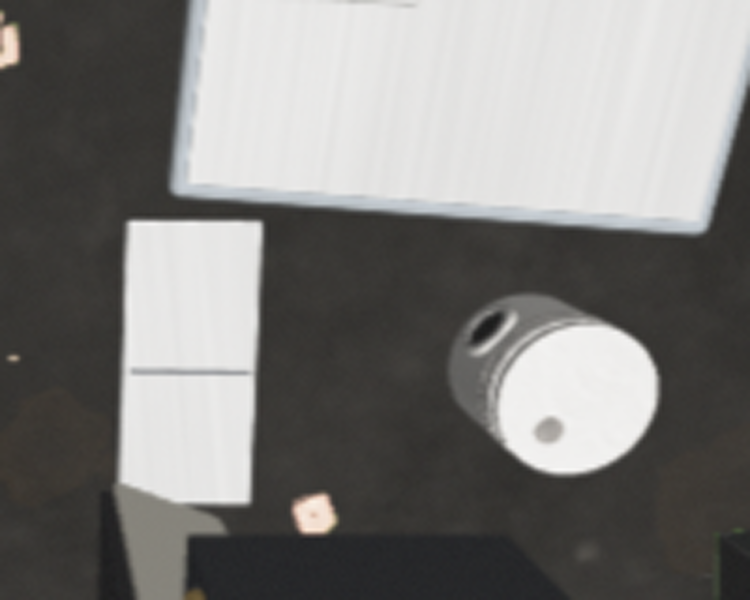

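```bash
python3 - <<'E'
from h import *
cw=get_calibration("wrist")
print("pink",onz(cw,(280+315/3.75,110+513/3.75),2),"dial@150",onz(cw,(385,72),150),"plNL",)
im=cv2.imread('pics/w1.png')
ci=get_calibration("side")
print("pink side",onz(ci,(230+417/4,165+497/4),2))
plan((520,-420,250),0,-.52)
E
```

```text
pink [ 600.39673992 -407.41571479    2.        ] dial@150 [ 624.60965722 -152.16279164  150.        ] plNL
pink side [ 600.69190813 -409.9596669     2.        ]
t 2.6 pos [ 501.2 -247.7  318.9] rot [-3.140e+00  1.000e-03  1.328e+00] q [-0.59  0.36  1.29 -0.    1.49 -0.35] F [-0.5  0.3  0.5] w 24.8
shift [-0.4067  0.1493  0.1725] turn [-0.0027  0.0035  0.9931]
```

>>> {"name": "carry_out", "arguments": {"moves": [-0.06,0.02,0,0,0,0.2,0.27,-0.12,0.04,0,0,0,0.4,0.27,-0.18,0.06,0,0,0,0.6,0.27,-0.24,0.08,0,0,0,0.8,0.27,-0.3,0.11,0.02,0,0,0.99,0.27,-0.36,0.13,0.04,0,0,0.99,0.27,-0.41,0.15,0.05,0,0,0.99,0.27,-0.41,0.15,0.05,0,0,0.99,0.27]}}

```text
time: 3.4
tool_pos: [520.4, -421.3, 297.3]
tcp_rot: [-3.138, 0.002, 0.81]
contact_force: [0.3, 0.2, 0.6]
grip_width: 25.0
```

>>> {"name": "carry_out", "arguments": {"moves": [0,0,0,0,0,0.25,0.27,0,0,0,0,0,0.5,0.27,0,0,0,0,0,0.75,0.27,0,0,0,0,0,1,0.27,0,0,0,0,0,1,0.27,0,0,0,0,0,1,0.27,0,0,0,0,0,1,0.27,0,0,0,0,0,1,0.27]}}

```text
time: 4.2
tool_pos: [520.5, -420.9, 297.4]
tcp_rot: [-3.14, 0.003, 0.288]
contact_force: [-0.4, 0.0, 0.2]
grip_width: 25.3
```

>>> {"name": "carry_out", "arguments": {"moves": [0,0,0,0,0,0.25,0.27,0,0,0,0,0,0.5,0.27,0,0,0,0,0,0.75,0.27,0,0,0,0,0,1,0.27,0,0,0,0,0,1,0.27,0,0,0,0,0,1,0.27,0,0,0,0,0,1,0.27,0,0,0,0,0,1,0.27]}}

```text
time: 5.0
tool_pos: [520.5, -420.8, 297.4]
tcp_rot: [-3.142, 0.004, -0.234]
contact_force: [-1.0, -0.3, -0.4]
grip_width: 24.6
```

>>> {"name": "carry_out", "arguments": {"moves": [0,0,0,0,0,0.25,0.27,0,0,0,0,0,0.5,0.27,0,0,0,0,0,0.75,0.27,0,0,0,0,0,1,0.27,0,0,0,0,0,1,0.27,0,0,0,0,0,1,0.27,0,0,0,0,0,1,0.27,0,0,0,0,0,1,0.27]}}

```text
time: 5.8
tool_pos: [520.5, -420.8, 297.5]
tcp_rot: [3.14, 0.003, -0.756]
contact_force: [0.4, -0.6, -0.1]
grip_width: 24.8
```

>>> {"name": "carry_out", "arguments": {"moves": [0,0,0,0,0,0.25,0.27,0,0,0,0,0,0.5,0.27,0,0,0,0,0,0.75,0.27,0,0,0,0,0,1,0.27,0,0,0,0,0,1,0.27,0,0,0,0,0,1,0.27,0,0,0,0,0,1,0.27,0,0,0,0,0,1,0.27]}}

```text
time: 6.6
tool_pos: [520.5, -420.8, 297.5]
tcp_rot: [3.138, 0.002, -1.278]
contact_force: [-0.1, -0.7, -0.1]
grip_width: 24.9
```

```bash
python3 -c "
from h import *
plan((535,-425,120),-1.823)"
```

```text
t 6.6 pos [ 520.5 -420.8  297.5] rot [ 3.138e+00  2.000e-03 -1.278e+00] q [-0.79  0.6   0.96 -0.    1.59  2.05] F [-0.1 -0.7 -0.1] w 24.9
shift [ 0.0212 -0.0331  0.4435] turn [0.0071 0.0019 1.0418]
```

>>> {"name": "carry_out", "arguments": {"moves": [0,0,0.08,0,0,0.25,0.27,0.01,-0.01,0.16,0,0,0.5,0.27,0.02,-0.02,0.24,0,0,0.75,0.27,0.02,-0.03,0.32,0,0,1,0.27,0.02,-0.03,0.38,0,0,1,0.27,0.02,-0.03,0.44,0,0,1,0.27,0.02,-0.03,0.44,0,0,1,0.27,0.02,-0.03,0.44,0,0,1,0.27]}}

```text
time: 7.4
tool_pos: [533.8, -425.0, 121.8]
tcp_rot: [3.138, 0.0, -1.8]
contact_force: [-0.9, -0.5, 1.0]
grip_width: 25.2
```

```bash
python3 - <<'E'
from h import *
for n in ('wrist','side','scene'): cv2.imwrite(f'pics/{n}2.png',capture(n)[:,:,::-1])
plan((535,-425,21),-1.823)
E
```

```text
t 7.55 pos [ 534.4 -425.6  123.4] rot [ 3.141e+00 -2.000e-03 -1.801e+00] q [-0.78  0.73  1.19 -0.    1.22  2.59] F [0.6 0.1 0.7] w 24.9
shift [-0.0021 -0.0014  0.2561] turn [ 0.0019 -0.0033  0.0424]
```

View pics/wrist2.png

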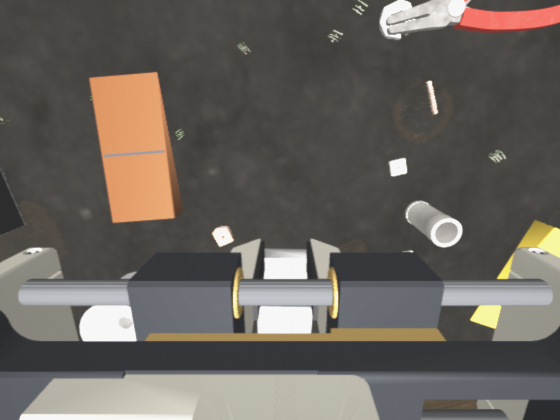

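View pics/side2.png

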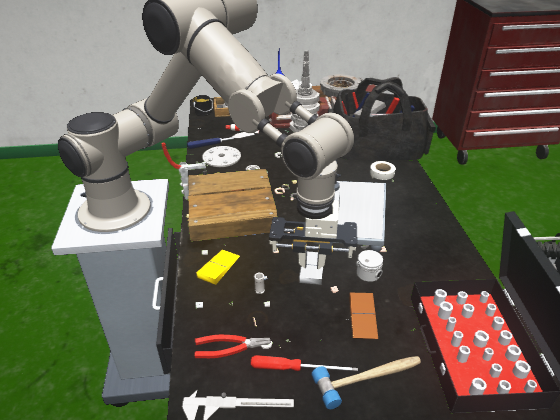

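View pics/scene2.png

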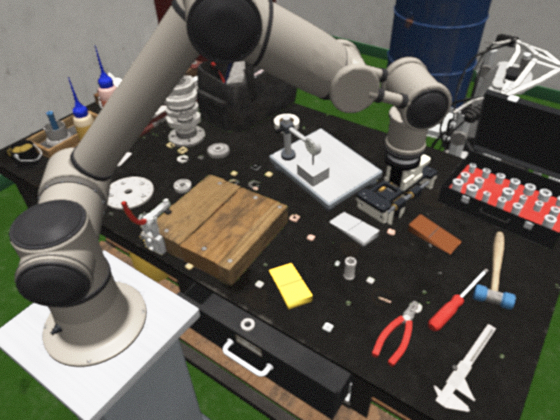

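Everything is clear: the wrist view shows the heel at (265..307,250), centred between the fingers. I'll descend behind it.

>>> {"name": "carry_out", "arguments": {"moves": [0,0,0.05,0,0,0.04,0.27,0,0,0.1,0,0,0.04,0.27,0,0,0.15,0,0,0.04,0.27,0,0,0.2,0,0,0.04,0.27,0,0,0.23,0,0,0.04,0.27,0,0,0.25,0,0,0.04,0.27,0,0,0.253,0,0,0.04,0.27,0,0,0.253,0,0,0.04,0.27]}}

```text
time: 8.35
tool_pos: [534.6, -426.1, 23.0]
tcp_rot: [-3.142, -0.002, -1.822]
contact_force: [0.4, 0.6, 0.4]
grip_width: 24.8
```

```bash
python3 - <<'E'
from h import *
im=cv2.imread('pics/wrist2.png')[230:270,240:340]; cv2.imwrite('pics/w2z.png',cv2.resize(im,None,fx=7,fy=7,interpolation=cv2.INTER_CUBIC))
im=capture('wrist')[:,:,::-1]; cv2.imwrite('pics/w3.png',im)
cv2.imwrite('pics/w3z.png',cv2.resize(im[200:320,200:360],None,fx=5,fy=5,interpolation=cv2.INTER_CUBIC))
plan((536.4,-421,21.5),-1.823)
E
```

```text
t 8.4 pos [ 534.7 -426.2   23.3] rot [-3.141e+00 -3.000e-03 -1.822e+00] q [-0.78  0.84  1.27 -0.    1.03  2.61] F [-0.9 -0.5  0.1] w 24.7
shift [-0.0136 -0.0008  0.0045] turn [-0.001  -0.005   0.0024]
```

View pics/w3z.png

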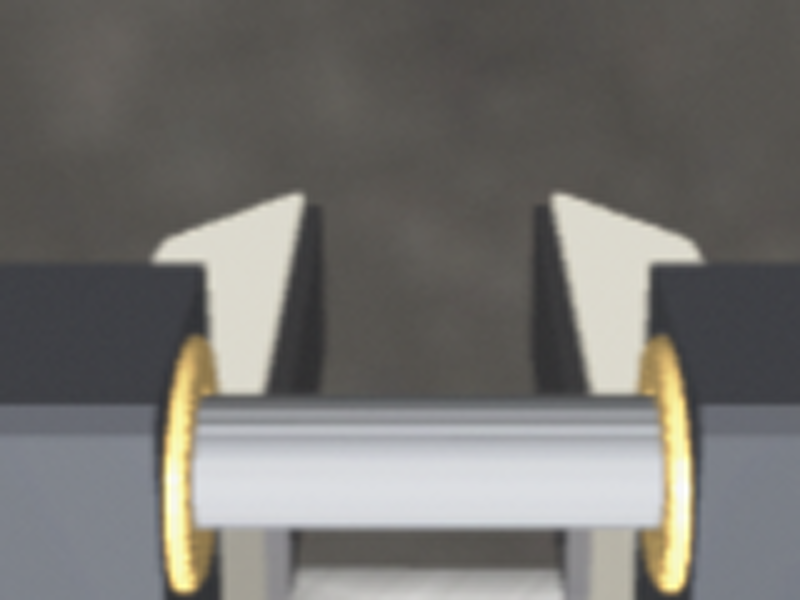

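View pics/w2z.png

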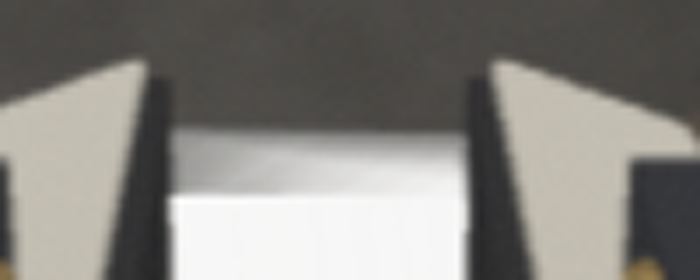

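>>> {"name": "carry_out", "arguments": {"moves": [-0.03,0,0.003,0,0,0,0.27,-0.055,0,0.003,0,0,0,0.27,-0.075,0,0.003,0,0,0,0.27,-0.09,0,0.003,0,0,0,0.27,-0.105,-0.002,0.003,0,0,0,0.27,-0.12,-0.004,0.003,0,0,0,0.27,-0.135,-0.005,0.003,0,0,0,0.27,-0.145,-0.006,0.003,0,0,0,0.27]}}

```text
time: 9.2
tool_pos: [551.8, -370.6, 22.3]
tcp_rot: [-3.14, -0.003, -1.822]
contact_force: [-0.6, -3.5, 3.1]
grip_width: 24.7
```

```bash
python3 - <<'E'
from h import *
for n,(x,y,w,h) in dict(wrist=(200,200,160,120),side=(230,165,170,140),scene=(255,110,160,140)).items():
    im=capture(n)[:,:,::-1]; cv2.imwrite(f'pics/{n}4.png',im)
    cv2.imwrite(f'pics/{n}4z.png',cv2.resize(im[y:y+h,x:x+w],None,fx=4,fy=4,interpolation=cv2.INTER_CUBIC))
plan((536.4,-421,21.5),-1.823)
E
```

```text
t 9.35 pos [ 551.6 -370.    21.8] rot [-3.141e+00 -2.000e-03 -1.822e+00] q [-0.71  0.81  1.34 -0.    0.99  2.69] F [-0.1 -0.3  0.5] w 24.7
shift [0.133  0.0051 0.001 ] turn [-0.0005 -0.0035  0.0027]
```

View pics/wrist4z.png

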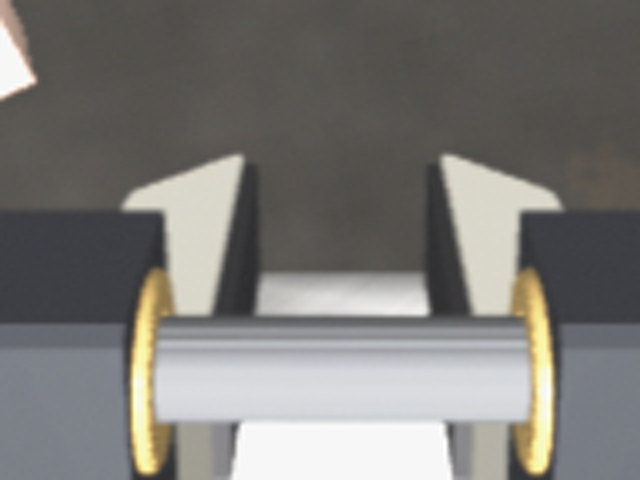

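View pics/scene4z.png

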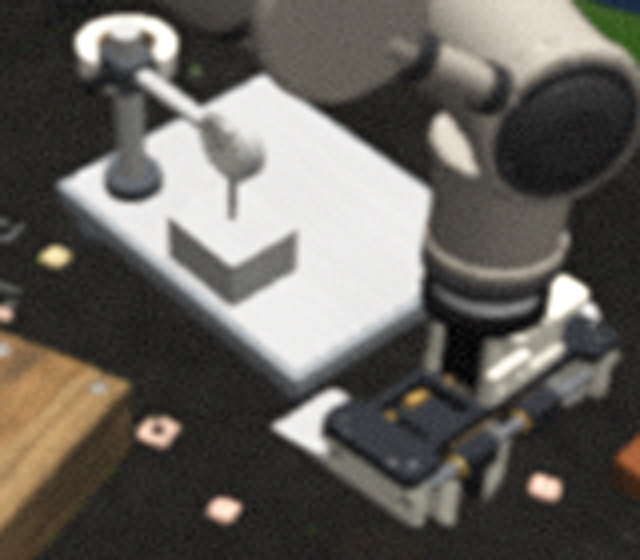

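Contact is made, and the wedge moved about 21 mm without twisting. I'll keep pushing with a slight crab to the right to centre it under the foot.

>>> {"name": "carry_out", "arguments": {"moves": [-0.02,-0.002,0,0,0,0,0.27,-0.04,-0.004,0,0,0,0,0.27,-0.06,-0.006,0,0,0,0,0.27,-0.08,-0.008,0,0,0,0,0.27,-0.1,-0.01,0,0,0,0,0.27,-0.12,-0.012,0,0,0,0,0.27,-0.135,-0.014,0,0,0,0,0.27,-0.145,-0.015,0,0,0,0,0.27]}}

```text
time: 10.15
tool_pos: [571.6, -316.1, 21.8]
tcp_rot: [-3.141, -0.004, -1.821]
contact_force: [-1.4, -7.1, 1.3]
grip_width: 24.8
```

```bash
python3 - <<'E'
from h import *
for n,(x,y,w,h) in dict(wrist=(200,200,160,120),side=(230,165,170,140),scene=(255,110,160,140)).items():
    im=capture(n)[:,:,::-1]; cv2.imwrite(f'pics/{n}5.png',im)
    cv2.imwrite(f'pics/{n}5z.png',cv2.resize(im[y:y+h,x:x+w],None,fx=4,fy=4,interpolation=cv2.INTER_CUBIC))
plan((536.4,-421,21.5),-1.823)
E
```

```text
t 10.3 pos [ 571.8 -315.3   21.8] rot [-3.141e+00 -2.000e-03 -1.822e+00] q [-0.62  0.8   1.38 -0.    0.97  2.77] F [ 0.  -3.6  2.1] w 24.6
shift [0.2779 0.0203 0.0013] turn [-0.0009 -0.0043  0.0027]
```

View pics/wrist5z.png

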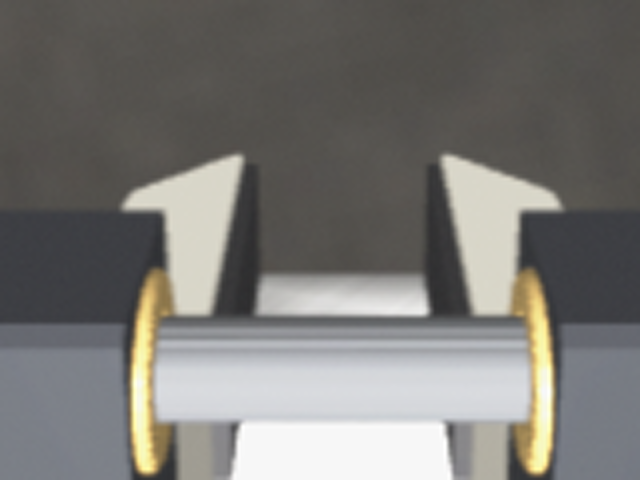

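View pics/scene5z.png

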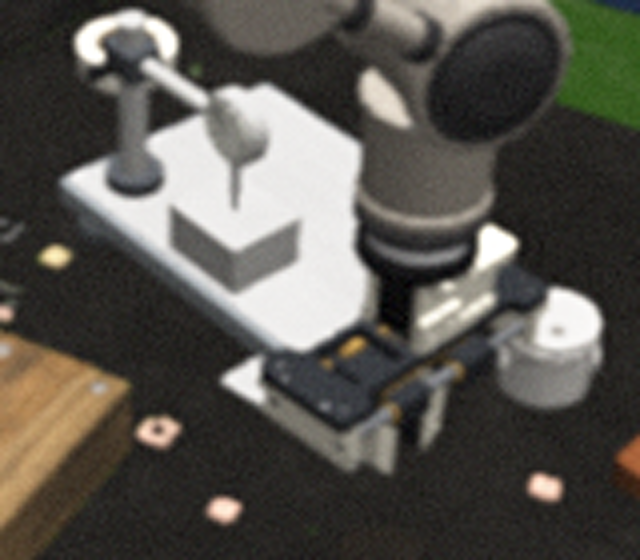

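View pics/side5z.png

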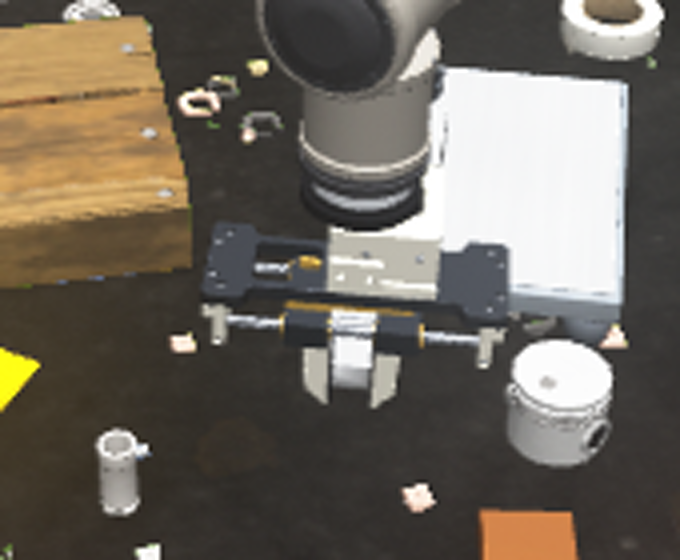

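>>> {"name": "carry_out", "arguments": {"moves": [-0.01,-0.001,0,0,0,0,0.27,-0.02,-0.002,0,0,0,0,0.27,-0.03,-0.004,0,0,0,0,0.27,-0.035,-0.004,0,0,0,0,0.27,-0.035,-0.004,0,0,0,0,0.27,0,0,0,0,0,0,0.27,0.05,0,0,0,0,0,0.27,0.09,0,-0.05,0,0,0,0.27]}}

```text
time: 11.1
tool_pos: [560.6, -350.5, 39.0]
tcp_rot: [3.136, 0.001, -1.822]
contact_force: [-0.2, 0.3, -0.3]
grip_width: 24.8
```

>>> {"name": "carry_out", "arguments": {"moves": [0,0,-0.12,0,0,0,0.27,0,0,-0.24,0,0,0,0.27,0,0,-0.36,0,0,0,0.27,0,0,-0.48,0,0,0,0.27,0,0,-0.6,0,0,0,0.27,0,0,-0.65,0,0,0,0.27,0,0,-0.65,0,0,0,0.27,0,0,-0.65,0,0,0,0.27]}}

```text
time: 11.9
tool_pos: [561.3, -351.7, 297.9]
tcp_rot: [3.135, 0.002, -1.823]
contact_force: [-0.3, -0.6, -1.3]
grip_width: 24.5
```

```bash
python3 - <<'E'
from h import *
for n,(x,y,w,h) in dict(side=(290,165,120,100),scene=(255,110,140,110)).items():
    im=capture(n)[:,:,::-1]; cv2.imwrite(f'pics/{n}6.png',im)
    cv2.imwrite(f'pics/{n}6z.png',cv2.resize(im[y:y+h,x:x+w],None,fx=5,fy=5,interpolation=cv2.INTER_CUBIC))
im=capture('wrist')[:,:,::-1]; cv2.imwrite('pics/wrist6.png',im)
plan((536.4,-421,21.5),-1.823)
E
```

```text
t 12.05 pos [ 561.2 -351.   296.4] rot [ 3.132e+00  3.000e-03 -1.823e+00] q [-0.67  0.59  0.98 -0.    1.58  2.72] F [ 0.3 -0.1 -1. ] w 24.5
shift [0.1867 0.0101 0.687 ] turn [0.0178 0.005  0.001 ]
```

View pics/side6z.png

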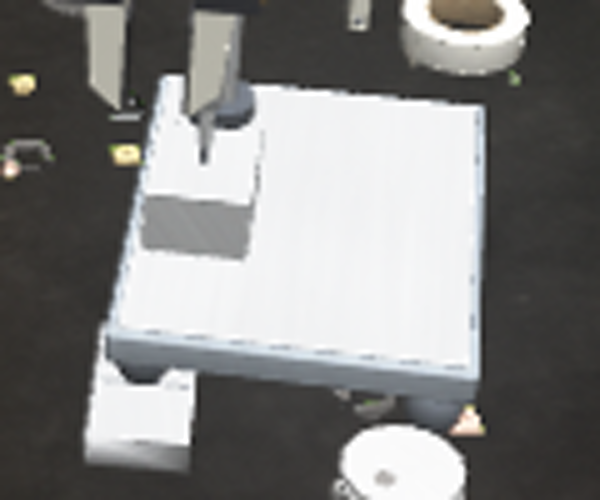

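View pics/scene6z.png

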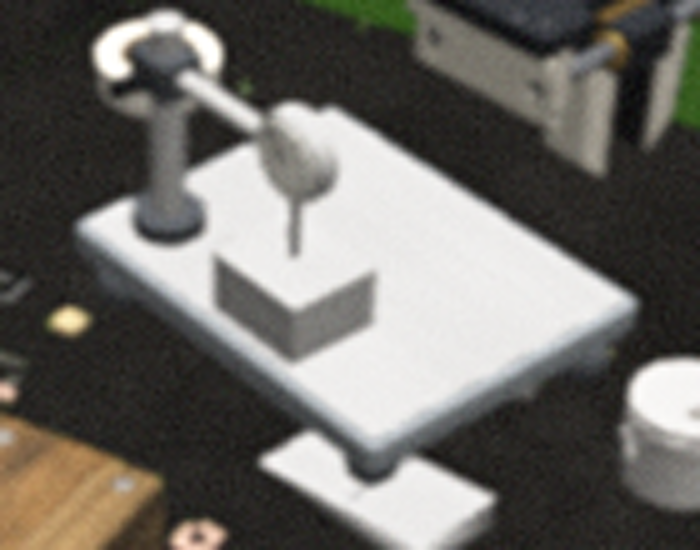

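View pics/wrist6.png

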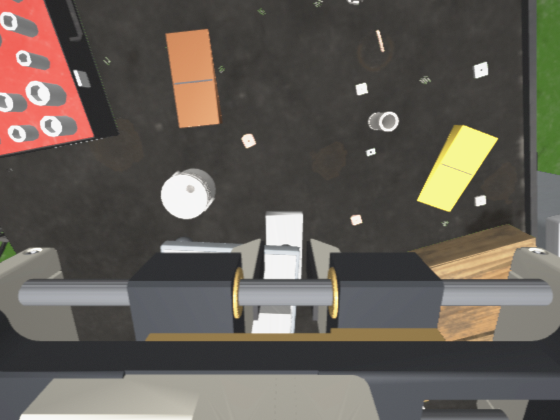

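```bash
python3 - <<'E'
from h import *
cs,ci=get_calibration("scene"),get_calibration("side")
S=lambda u:(u[0]/5+255-.4,u[1]/5+110-.4); I=lambda u:(u[0]/5+290-.4,u[1]/5+165-.4)
P={}
for n,a,b in [("NL",(373,445),(108,332)),("NR",(637,302),(479,371)),("FR",(333,107),(484,104)),("FL",(78,230),(161,75)),("hRt",(496,497),(192,446)),("hLt",(420,548),(86,431))]:
    p,e=tri(cs,S(a),ci,I(b)); P[n]=p; print(n,p.round(1),round(e,1))
C=(P["NL"]+P["FR"]+P["NR"]+P["FL"])/4
ex=P["NR"]-P["NL"]+P["FR"]-P["FL"]; ey=P["FL"]-P["NL"]+P["FR"]-P["NR"]
print("lens",[np.linalg.norm(v).round(1) for v in (ex/2,ey/2)])
ex/=np.linalg.norm(ex); ez=np.cross(ex,ey); ez/=np.linalg.norm(ez); ey=np.cross(ez,ex)
print("ez",ez.round(3),"yaw x",np.degrees(np.arctan2(ex[1],ex[0])))
f=C-59*ez-80*ex-110*ey+12*ez; print("foot",f.round(1)); fb=P["NL"]+20*ex+20*ey-47*ez; print("foot b",fb.round(1))
print("mark side R",onz(ci,I((192,386)),12),"vis",onz(ci,I((170,383)),12),"scene vis",onz(cs,S((356,492)),12))
print("heel bottoms side",onz(ci,I((87,464)),0),onz(ci,I((188,473)),0))
print("heel tops side",onz(ci,I((87,430)),21.5),onz(ci,I((191,445)),21.5), "scene",onz(cs,S((496,497)),21.5))
E
```

```text
NL [ 568.8 -242.4   56.4] 0.7
NR [ 756.6 -301.4   57.1] 4.5
FR [832.7 -58.1  58.1] 3.2
FL [6.435e+02 6.000e-01 5.530e+01] 4.3
hRt [ 606.2 -297.6   19.3] 0.4
hLt [ 550.6 -282.6   20.4] 4.0
lens [np.float64(197.5), np.float64(254.6)]
ez [-0.009  0.003  1.   ] yaw x -17.335492343659947
foot [ 591.6 -231.6    9. ]
foot b [ 594.2 -229.4    9.5]
mark side R [ 618.01684896 -241.01871354   12.        ] vis [ 606.39495453 -237.05018341   12.        ] scene vis [ 575.78008652 -230.22873224   12.        ]
heel bottoms side [ 552.42289923 -283.95257728    0.        ] [ 6.05237582e+02 -2.97511450e+02 -1.13686838e-13]
heel tops side [ 552.29176913 -280.42707033   21.5       ] [ 605.31720043 -298.85972126   21.5       ] scene [ 603.64014256 -298.80715107   21.5       ]
```

The side view shows the wedge centred under the foot, with the mark roughly 3–4 mm short. The plate tilt is about 0.009 rad, down from about 0.1. I'll go down behind the heel again and finish with small pushes, watching the force.

>>> {"name": "carry_out", "arguments": {"moves": [0.01,0,0.12,0.018,0,0,0.27,0.01,0,0.24,0.018,0,0,0.27,0.01,0,0.36,0.018,0,0,0.27,0.01,0,0.48,0.018,0,0,0.27,0.01,0,0.58,0.018,0,0,0.27,0.01,0,0.65,0.018,0,0,0.27,0.01,0,0.685,0.018,0,0,0.27,0.01,0,0.685,0.018,0,0,0.27]}}

```text
time: 12.85
tool_pos: [556.9, -352.8, 20.1]
tcp_rot: [3.138, 0.004, -1.823]
contact_force: [-0.0, -0.1, 0.2]
grip_width: 24.7
```

```bash
python3 - <<'E'
from h import *
plan((574.8,-303.6,22),-1.823)
E
```

```text
t 12.85 pos [ 556.9 -352.8   20.1] rot [ 3.138  0.004 -1.823] q [-0.68  0.81  1.35  0.    0.98  2.71] F [-0.  -0.1  0.2] w 24.7
shift [-0.1303 -0.0126 -0.0042] turn [0.0068 0.0083 0.0009]
```

>>> {"name": "carry_out", "arguments": {"moves": [-0.03,-0.013,-0.004,0.007,0.008,0,0.27,-0.06,-0.013,-0.004,0.007,0.008,0,0.27,-0.09,-0.013,-0.004,0.007,0.008,0,0.27,-0.11,-0.013,-0.004,0.007,0.008,0,0.27,-0.125,-0.013,-0.004,0.007,0.008,0,0.27,-0.13,-0.013,-0.004,0.007,0.008,0,0.27,-0.13,-0.013,-0.004,0.007,0.008,0,0.27,-0.13,-0.013,-0.004,0.007,0.008,0,0.27]}}

```text
time: 13.65
tool_pos: [574.9, -304.1, 22.0]
tcp_rot: [-3.141, 0.0, -1.823]
contact_force: [-0.3, -0.2, 0.4]
grip_width: 24.8
```

```bash
python3 - <<'E'
from h import *
plan((575.3,-301.7,22),-1.823)
E
```

```text
t 13.65 pos [ 574.9 -304.1   22. ] rot [-3.141  0.    -1.823] q [-0.6   0.79  1.39  0.    0.96  2.79] F [-0.3 -0.2  0.4] w 24.8
shift [-0.0061  0.0004 -0.0001] turn [-0.0004  0.      0.0003]
```

>>> {"name": "carry_out", "arguments": {"moves": [-0.0015,0,0,0,0,0,0.27,-0.003,0,0,0,0,0,0.27,-0.0045,0,0,0,0,0,0.27,-0.006,0,0,0,0,0,0.27,-0.007,0,0,0,0,0,0.27,-0.008,0,0,0,0,0,0.27,-0.009,0,0,0,0,0,0.27,-0.01,0,0,0,0,0,0.27]}}

```text
time: 14.45
tool_pos: [575.4, -301.9, 22.0]
tcp_rot: [-3.141, -0.002, -1.823]
contact_force: [-3.2, -7.3, -1.0]
grip_width: 25.2
```

>>> {"name": "carry_out", "arguments": {"moves": [-0.0005,0,0,0,0,0,0.27,-0.001,0,0,0,0,0,0.27,-0.0015,0,0,0,0,0,0.27,-0.002,0,0,0,0,0,0.27,-0.0025,0,0,0,0,0,0.27,-0.003,0,0,0,0,0,0.27,-0.0035,0,0,0,0,0,0.27,-0.004,0,0,0,0,0,0.27]}}

```text
time: 15.25
tool_pos: [575.4, -301.7, 22.0]
tcp_rot: [-3.141, -0.004, -1.823]
contact_force: [-2.3, -7.1, -1.2]
grip_width: 24.3
```

>>> {"name": "carry_out", "arguments": {"moves": [-0.001,0,0,0,0,0,0.27,-0.002,0,0,0,0,0,0.27,-0.003,0,0,0,0,0,0.27,-0.004,0,0,0,0,0,0.27,-0.005,0,0,0,0,0,0.27,-0.006,0,0,0,0,0,0.27,-0.007,0,0,0,0,0,0.27,-0.008,0,0,0,0,0,0.27]}}

```text
time: 16.05
tool_pos: [575.9, -300.6, 22.0]
tcp_rot: [-3.14, -0.007, -1.823]
contact_force: [-2.9, -11.5, -2.8]
grip_width: 24.8
```

```bash
python3 - <<'E'
from h import *
plan((575.3,-301.7,22),-1.823)
E
```

```text
t 16.05 pos [ 575.9 -300.6   22. ] rot [-3.14  -0.007 -1.823] q [-0.6   0.79  1.39 -0.01  0.96  2.8 ] F [ -2.9 -11.5  -2.8] w 24.8
shift [0.0031 0.0006 0.0001] turn [-0.0026 -0.014   0.0008]
```

>>> {"name": "carry_out", "arguments": {"moves": [0,0,0,0,0,0,0.27,0.02,0,0,0,0,0,0.27,0.06,0,0,0,0.014,0,0.27,0.12,0,-0.02,0,0.014,0,0.27,0.15,0,-0.1,0,0.014,0,0.27,0.15,0,-0.22,0,0.014,0,0.27,0.15,0,-0.34,0,0.014,0,0.27,0.15,0,-0.46,0,0.014,0,0.27]}}

```text
time: 16.85
tool_pos: [560.4, -358.0, 208.4]
tcp_rot: [-3.14, -0.015, -1.823]
contact_force: [1.3, -0.1, 0.6]
grip_width: 24.9
```

>>> {"name": "carry_out", "arguments": {"moves": [0,0,-0.1,0,0,0,0.27,0,0,-0.2,0,0,0,0.27,0,0,-0.25,0,0,0,0.27,0,0,-0.25,0,0,0,0.27,0,0,-0.25,0,0,0,0.27,0,0,-0.25,0,0,0,0.27,0,0,-0.25,0,0,0,0.27,0,0,-0.25,0,0,0,0.27]}}

```text
time: 17.65
tool_pos: [560.5, -356.5, 307.0]
tcp_rot: [3.141, -0.014, -1.823]
contact_force: [0.8, -0.4, 0.0]
grip_width: 25.2
```

```bash
python3 - <<'E'
from h import *
for n,(x,y,w,h) in dict(side=(290,165,120,100),scene=(255,110,140,110)).items():
    im=capture(n)[:,:,::-1]; cv2.imwrite(f'pics/{n}7.png',im)
    cv2.imwrite(f'pics/{n}7z.png',cv2.resize(im[y:y+h,x:x+w],None,fx=5,fy=5,interpolation=cv2.INTER_CUBIC))
plan((556.9,-352.8,22),-1.823)
E
```

```text
t 17.75 pos [ 560.6 -356.5  307.7] rot [-3.141 -0.014 -1.823] q [-0.68  0.58  0.97 -0.01  1.59  2.72] F [0.  0.1 0.8] w 24.9
shift [-0.0168  0.0115  0.714 ] turn [-0.0007 -0.027  -0.0006]
```

View pics/side7z.png

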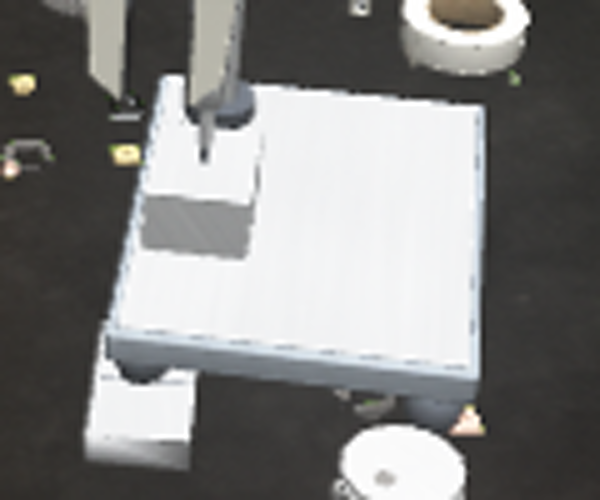

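View pics/scene7z.png

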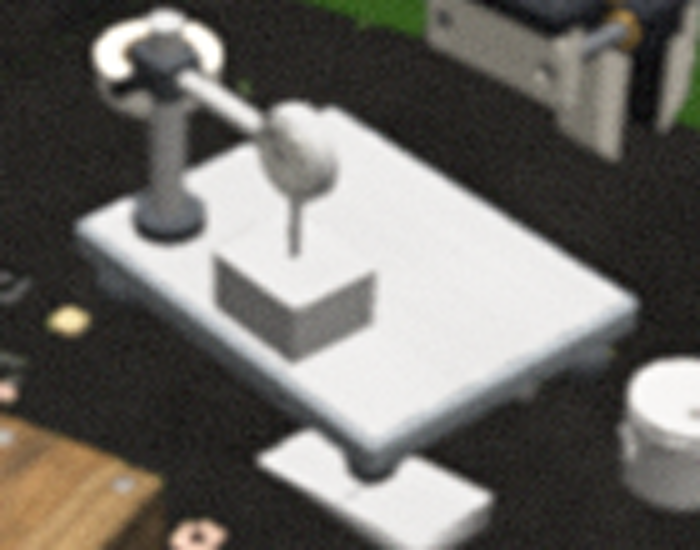

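```bash
python3 - <<'E'
import cv2,numpy as np
a=[]
for k in (6,7):
    im=cv2.imread(f'pics/side{k}.png')[228:262,305:335]; a.append(cv2.resize(im,None,fx=13,fy=13,interpolation=cv2.INTER_CUBIC))
cv2.imwrite('pics/cmp_side.png',np.hstack(a))
a=[]
for k in (6,7):
    im=cv2.imread(f'pics/scene{k}.png')[193:222,304:358]; a.append(cv2.resize(im,None,fx=10,fy=10,interpolation=cv2.INTER_CUBIC))
cv2.imwrite('pics/cmp_scene.png',np.vstack(a))
E
```

```text
(no output)
```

View pics/cmp_side.png

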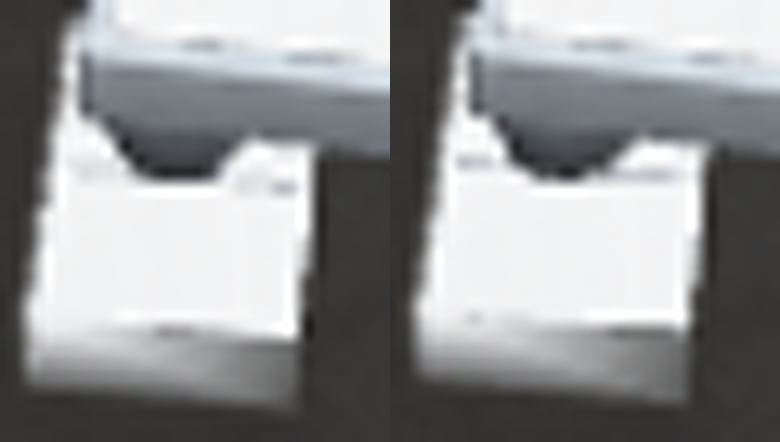

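View pics/cmp_scene.png

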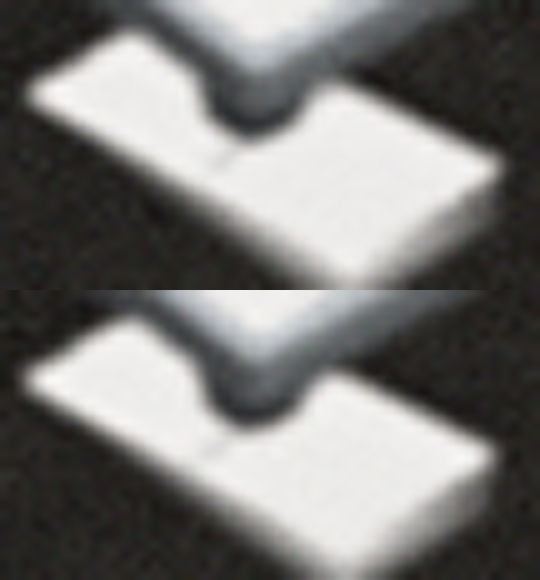

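The plate is essentially level, and the mark sits about 2 mm short of the foot's contact point in both views. I'll make one last nudge.

>>> {"name": "carry_out", "arguments": {"moves": [-0.02,0.01,0.12,0,-0.027,0,0.27,-0.02,0.01,0.24,0,-0.027,0,0.27,-0.02,0.01,0.36,0,-0.027,0,0.27,-0.02,0.01,0.48,0,-0.027,0,0.27,-0.02,0.01,0.6,0,-0.027,0,0.27,-0.02,0.01,0.68,0,-0.027,0,0.27,-0.02,0.01,0.712,0,-0.027,0,0.27,-0.02,0.01,0.712,0,-0.027,0,0.27]}}

```text
time: 18.55
tool_pos: [557.1, -351.1, 21.1]
tcp_rot: [3.139, 0.002, -1.823]
contact_force: [-0.5, -0.4, 1.2]
grip_width: 24.6
```

```bash
python3 - <<'E'
from h import *
plan((575.4,-302.6,22),-1.823)
E
```

```text
t 18.55 pos [ 557.1 -351.1   21.1] rot [ 3.139e+00  2.000e-03 -1.823e+00] q [-0.68  0.81  1.35  0.    0.98  2.72] F [-0.5 -0.4  1.2] w 24.6
shift [-0.1289 -0.0141 -0.0022] turn [ 0.0054  0.0029 -0.0005]
```

>>> {"name": "carry_out", "arguments": {"moves": [-0.03,-0.014,-0.002,0.005,0.003,0,0.27,-0.06,-0.014,-0.002,0.005,0.003,0,0.27,-0.09,-0.014,-0.002,0.005,0.003,0,0.27,-0.11,-0.014,-0.002,0.005,0.003,0,0.27,-0.125,-0.014,-0.002,0.005,0.003,0,0.27,-0.129,-0.014,-0.002,0.005,0.003,0,0.27,-0.129,-0.014,-0.002,0.005,0.003,0,0.27,-0.129,-0.014,-0.002,0.005,0.003,0,0.27]}}

```text
time: 19.35
tool_pos: [575.3, -302.9, 21.9]
tcp_rot: [3.141, -0.0, -1.824]
contact_force: [-0.5, -0.7, 0.5]
grip_width: 24.7
```

```bash
python3 - <<'E'
from h import *
plan((576.4,-298.7,22),-1.823)
E
```

```text
t 19.35 pos [ 575.3 -302.9   21.9] rot [ 3.141 -0.    -1.824] q [-0.6   0.79  1.39 -0.    0.96  2.79] F [-0.5 -0.7  0.5] w 24.7
shift [-0.0109 -0.     -0.0002] turn [ 0.0002 -0.0005 -0.0011]
```

>>> {"name": "carry_out", "arguments": {"moves": [-0.002,0,0,0,0,0,0.27,-0.004,0,0,0,0,0,0.27,-0.006,0,0,0,0,0,0.27,-0.008,0,0,0,0,0,0.27,-0.0095,0,0,0,0,0,0.27,-0.011,0,0,0,0,0,0.27,-0.0125,0,0,0,0,0,0.27,-0.014,0,0,0,0,0,0.27]}}

```text
time: 20.15
tool_pos: [575.9, -300.3, 21.9]
tcp_rot: [-3.141, -0.004, -1.824]
contact_force: [-3.7, -11.1, -2.3]
grip_width: 24.5
```

```bash
python3 - <<'E'
from h import *
plan((576.4,-298.7,22),-1.823)
E
```

```text
t 20.15 pos [ 575.9 -300.3   21.9] rot [-3.141 -0.004 -1.824] q [-0.6   0.79  1.39 -0.    0.96  2.8 ] F [ -3.7 -11.1  -2.3] w 24.5
shift [-0.0042 -0.0001 -0.0002] turn [-0.0007 -0.0082 -0.0011]
```

>>> {"name": "carry_out", "arguments": {"moves": [-0.005,0,0,0,0,0,0.27,-0.0065,0,0,0,0,0,0.27,-0.0075,0,0,0,0,0,0.27,-0.0085,0,0,0,0,0,0.27,-0.0095,0,0,0,0,0,0.27,-0.0105,0,0,0,0,0,0.27,-0.0115,0,0,0,0,0,0.27,-0.0115,0,0,0,0,0,0.27]}}

```text
time: 20.95
tool_pos: [576.2, -299.4, 22.0]
tcp_rot: [-3.14, -0.009, -1.824]
contact_force: [-4.1, -13.2, -2.5]
grip_width: 24.6
```

```bash
python3 - <<'E'
from h import *
plan((576.4,-298.7,22),-1.823)
E
```

```text
t 20.95 pos [ 576.2 -299.4   22. ] rot [-3.14  -0.009 -1.824] q [-0.59  0.79  1.39 -0.01  0.96  2.81] F [ -4.1 -13.2  -2.5] w 24.6
shift [-0.0019  0.0001 -0.0001] turn [-0.0022 -0.0176 -0.0013]
```

>>> {"name": "carry_out", "arguments": {"moves": [0,0,0,0,0,0,0.27,0.02,0,0,0,0,0,0.27,0.06,0,0,0,0.014,0,0.27,0.12,0,-0.02,0,0.014,0,0.27,0.15,0,-0.1,0,0.014,0,0.27,0.15,0,-0.22,0,0.014,0,0.27,0.15,0,-0.34,0,0.014,0,0.27,0.15,0,-0.46,0,0.014,0,0.27]}}

```text
time: 21.75
tool_pos: [560.9, -356.6, 208.5]
tcp_rot: [-3.14, -0.017, -1.824]
contact_force: [0.9, 0.4, -0.1]
grip_width: 24.9
```

>>> {"name": "carry_out", "arguments": {"moves": [0,0,-0.1,0,0,0,0.27,0,0,-0.2,0,0,0,0.27,0,0,-0.25,0,0,0,0.27,0,0,-0.25,0,0,0,0.27,0,0,-0.25,0,0,0,0.27,0,0,-0.25,0,0,0,0.27,0,0,-0.25,0,0,0,0.27,0,0,-0.25,0,0,0,0.27]}}

```text
time: 22.55
tool_pos: [561.0, -354.9, 307.1]
tcp_rot: [3.141, -0.016, -1.824]
contact_force: [-0.4, -0.2, 0.4]
grip_width: 24.7
```

```bash
python3 - <<'E'
from h import *
A={6:[],7:[],8:[]}
for n in ('side','scene'):
    ims=[capture(n)[:,:,::-1].astype(float) for _ in range(4)]
    cv2.imwrite(f'pics/{n}8.png',np.mean(ims,0).round().astype(np.uint8))
sl=dict(side=(slice(228,262),slice(305,335),13),scene=(slice(193,222),slice(304,358),10))
for n,st in (('side',np.hstack),('scene',np.vstack)):
    r,c,z=sl[n]
    cv2.imwrite(f'pics/cmp8_{n}.png',st([cv2.resize(cv2.imread(f'pics/{n}{k}.png')[r,c],None,fx=z,fy=z,interpolation=cv2.INTER_CUBIC) for k in (7,8)]))
# subpixel corner motion by optical flow
for n,pts in dict(side=[(311.6,231.4),(385.8,239.2),(386.8,185.8),(322.2,180)],scene=[(329.6,199),(382.4,170.4),(321.6,131.4),(270.6,156)]).items():
    for k in (6,7):
        a=cv2.imread(f'pics/{n}{k}.png',0);b=cv2.imread(f'pics/{n}8.png',0)
        p=np.array(pts,np.float32).reshape(-1,1,2); q,s,e=cv2.calcOpticalFlowPyrLK(a,b,p,None,winSize=(9,9))
        print(n,k,"->8",(q-p).reshape(-1,2).round(2).tolist())
plan((556.9,-352.8,22),-1.823)
E
```

```text
side 6 ->8 [[0.09000000357627869, -0.20999999344348907], [0.009999999776482582, -0.05000000074505806], [0.019999999552965164, 0.03999999910593033], [0.05999999865889549, -0.029999999329447746]]
side 7 ->8 [[0.029999999329447746, -0.10999999940395355], [0.009999999776482582, -0.019999999552965164], [-0.009999999776482582, 0.05000000074505806], [0.019999999552965164, -0.009999999776482582]]
scene 6 ->8 [[-0.05000000074505806, -0.12999999523162842], [-0.03999999910593033, -0.019999999552965164], [-0.009999999776482582, -0.019999999552965164], [0.07000000029802322, -0.03999999910593033]]
scene 7 ->8 [[-0.07000000029802322, -0.05000000074505806], [-0.05000000074505806, -0.009999999776482582], [-0.009999999776482582, 0.009999999776482582], [0.019999999552965164, -0.0]]
t 22.95 pos [ 561.2 -354.9  308.5] rot [-3.14  -0.017 -1.824] q [-0.67  0.58  0.97 -0.01  1.59  2.72] F [-0.5  0.3  0.4] w 24.7
shift [-0.0144  0.0126  0.716 ] turn [-0.0023 -0.0319 -0.0025]
```

View pics/cmp8_side.png

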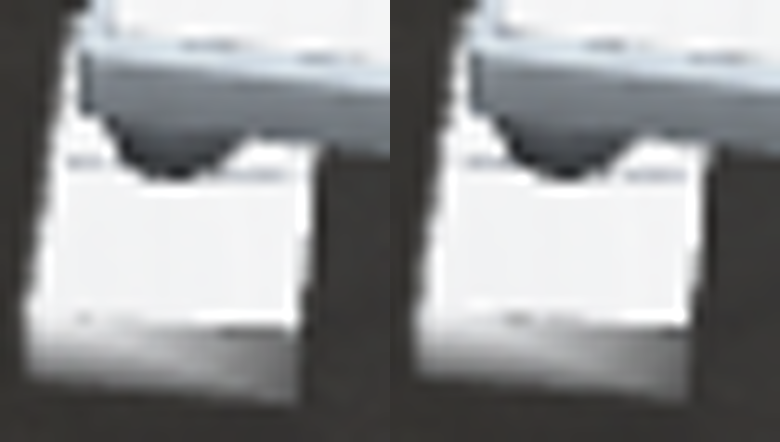

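View pics/cmp8_scene.png

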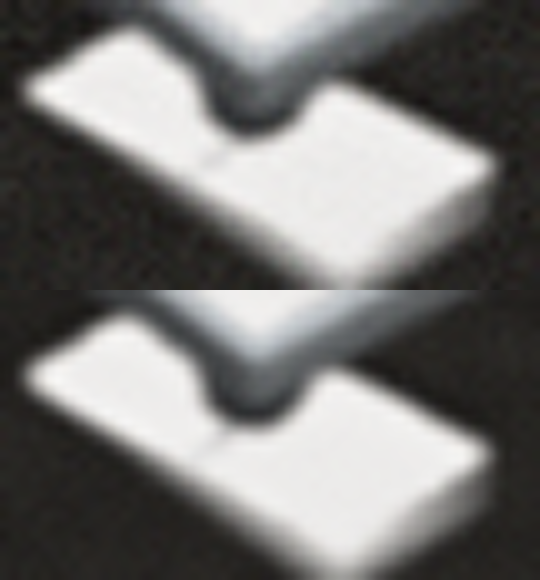

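```bash
cat > foot.py <<'E'
from h import *
from scipy.optimize import least_squares
from scipy.ndimage import map_coordinates
def ana(k):
    out={}
    for n,c0,angs in (("side",(318.5,235.5),range(30,151,8)),("scene",(329.3,202.3),range(20,161,8))):
        c=get_calibration(n); g=cv2.imread(f'pics/{n}{k}.png',0).astype(float)
        f=210/np.tan(np.radians(c['vfov'])/2); D=np.linalg.norm(np.array(c['cam_to_world'])[:3,3]-[593,-231,26]); r=16*f/D
        pts=[]
        for a in angs:
            d=np.array([np.cos(np.radians(a)),np.sin(np.radians(a))]); t=np.arange(3,9.5,.05)
            v=map_coordinates(g,[c0[1]+t*d[1],c0[0]+t*d[0]],order=1)
            i=np.where(v>145)[0]
            if len(i) and i[0]>0 and v[i[0]:i[0]+40].max()>190: pts.append(np.array(c0)+t[i[0]]*d)
        pts=np.array(pts)
        s=least_squares(lambda x:np.hypot(*(pts-x).T)-r,c0,loss='soft_l1',f_scale=.2)
        print(n,"n",len(pts),"r",round(r,2),"centre",s.x.round(2),"res",np.abs(s.fun).max().round(2)); out[n]=s.x
    B,e=tri(get_calibration("scene"),out["scene"],get_calibration("side"),out["side"])
    print("ball",B.round(1),"gap",round(e,1)); return out,B
if __name__=="__main__":
    for k in (7,8):
        o,B=ana(k)
        for n in ("scene","side"): print(n,"ball at z=28:",onz(get_calibration(n),o[n],28).round(1))
        # mark: darkest row per column beside the foot
        g=cv2.imread(f'pics/side{k}.png',0).astype(float); c=get_calibration("side")
        for u in (311,312,313,323,324,325,326,327):
            col=g[237:245,u]; base=np.median(g[245:250,u]); w=np.clip(base-col,0,None); 
            i=np.arange(237,245); m=(i>=238.5)&(i<=243.5) if u>320 else (i<=242); ww=w*m
            print(u,col.astype(int).tolist())
E
python3 foot.py
```

```text
side n 16 r 5.76 centre [317.97 235.75] res 0.34
scene n 18 r 5.95 centre [328.78 200.45] res 0.24
ball [ 591.2 -229.6   27.2] gap 0.1
scene ball at z=28: [ 590.4 -230.    28. ]
side ball at z=28: [ 591.  -230.7   28. ]
311 [241, 243, 243, 199, 242, 242, 243, 242]
312 [207, 239, 244, 204, 242, 243, 242, 242]
313 [73, 148, 236, 222, 243, 242, 243, 242]
323 [115, 99, 177, 243, 201, 243, 244, 244]
324 [115, 141, 243, 243, 199, 242, 243, 243]
325 [116, 110, 243, 244, 192, 243, 243, 243]
326 [115, 113, 240, 244, 205, 243, 243, 244]
327 [116, 114, 212, 242, 228, 243, 245, 245]
side n 16 r 5.76 centre [318.07 235.67] res 0.27
scene n 18 r 5.95 centre [328.67 200.4 ] res 0.2
ball [ 591.6 -229.    26.8] gap 0.0
scene ball at z=28: [ 590.4 -229.6   28. ]
side ball at z=28: [ 591.3 -230.4   28. ]
311 [241, 243, 243, 189, 242, 242, 242, 242]
312 [206, 239, 243, 197, 242, 243, 243, 242]
313 [71, 148, 237, 184, 243, 243, 243, 242]
323 [114, 98, 171, 243, 193, 244, 244, 244]
324 [115, 143, 242, 243, 198, 242, 243, 243]
325 [115, 143, 243, 244, 191, 243, 243, 243]
326 [115, 111, 240, 244, 200, 243, 243, 244]
327 [116, 114, 212, 243, 210, 243, 245, 245]
```

```bash
python3 - <<'E'
from h import *
for n in ("side","scene"):
    c=get_calibration(n)
    h=np.radians(74.5); u=np.array([np.cos(h),np.sin(h)]); r=np.array([u[1],-u[0]])
    B=np.array([590.9,-230.2]);
    for rem in (0,1,2,3,4):
        print(n,rem,[proj(c,np.r_[B-rem*u+s*r,12]).round(2).tolist() for s in (-20,0,20)])
g=cv2.imread('pics/scene8.png',0)
print(g[204:214,320:332])
E
```

```text
side 0 [[310.5, 239.34], [317.65, 240.04], [324.84, 240.74]]
side 1 [[310.46, 239.57], [317.62, 240.27], [324.81, 240.97]]
side 2 [[310.42, 239.8], [317.59, 240.5], [324.78, 241.21]]
side 3 [[310.39, 240.03], [317.56, 240.74], [324.75, 241.44]]
side 4 [[310.35, 240.27], [317.52, 240.97], [324.72, 241.67]]
scene 0 [[323.27, 208.12], [328.67, 204.88], [333.99, 201.68]]
scene 1 [[323.53, 208.31], [328.93, 205.06], [334.25, 201.86]]
scene 2 [[323.79, 208.5], [329.19, 205.25], [334.51, 202.04]]
scene 3 [[324.05, 208.69], [329.45, 205.43], [334.76, 202.23]]
scene 4 [[324.31, 208.88], [329.71, 205.62], [335.02, 202.41]]
[[237 236 236 220 166  94  55  50  60  65  65  57]
 [237 237 237 234 207 156 100  63  52  52  55  76]
 [238 238 238 239 235 210 163 130 118 114 122 150]
 [238 238 238 238 234 218 198 202 204 198 202 218]
 [235 239 236 233 226 219 221 230 235 236 236 237]
 [202 226 233 228 227 229 232 235 237 236 237 236]
 [148 183 207 220 231 236 237 237 236 236 235 234]
 [ 98 129 164 190 213 232 235 237 237 236 235 235]
 [ 62  84 112 138 172 196 218 232 237 238 237 236]
 [ 37  53  72  97 127 154 180 206 227 237 238 237]]
```

```bash
python3 - <<'E'
from h import *
a=cv2.imread('pics/side0.png');b=cv2.imread('pics/side8.png')
g=lambda i:cv2.GaussianBlur(cv2.cvtColor(i,6),(5,5),0)
for n,p in dict(piston=(370,265),bearing=(252,168),sleeve=(260,283),gear=(307,161),yellow=(218,266),brown=(364,315)).items():
    x,y=p; r=np.abs(g(a)[y-22:y+22,x-22:x+22].astype(int)-g(b)[y-22:y+22,x-22:x+22]); print(n,"max diff",r.max(),"mean",r.mean().round(2))
cv2.imwrite('pics/final.png',b)
E
```

```text
piston max diff 33 mean 1.2
bearing max diff 2 mean 0.46
sleeve max diff 2 mean 0.55
gear max diff 186 mean 39.77
yellow max diff 1 mean 0.32
brown max diff 2 mean 0.53
```

View pics/side8.png

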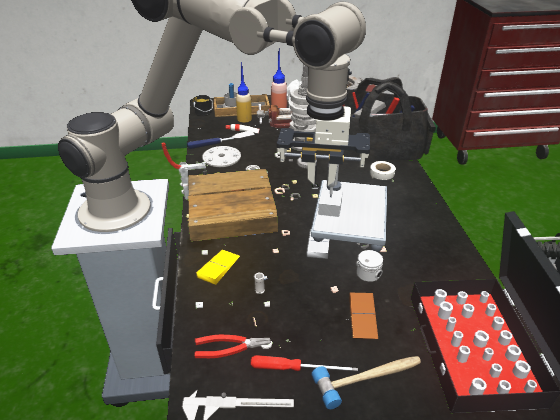

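The parts near the work are unchanged. The gear spot differs only because the arm is in front of it, and the piston patch takes in the raised plate edge. I'm handing the job in.

```bash
python3 -c "
from plant import *
print(get_obs()['time'],get_obs()['contact_force']); print(close_job())"
```

```text
22.95 [-0.46352403  0.25025891  0.42654884]
the job is handed in; nothing more can be done
None
```

I pushed the steel wedge, thin end first, along the bench and under the short foot with two fingertips on its heel. I finished with small nudges, and then backed the arm off to about 300 mm up, touching nothing. The job was handed in at 22.95 s.

**Position under the foot:** The ball-foot centre, triangulated from two views, is about (591, -230, 27) mm; it should be 28 mm high when level. The scribed mark ends close to under it. The side view puts the mark about 0–1.4 mm short and the scene view about 2 mm short, so the two disagree by about 1 mm. Even 2 mm short would leave the foot only about 0.3 mm low.

**Level:** The last corner triangulation of the plate gave a tilt of about 0.009 rad, within its measuring noise and down from about 0.1 rad at the start. I took it before the last nudges, which raised the short-foot corner slightly further, and did not repeat it. The pushing force rose from 7 N to about 14 N over those nudges, which fits the feet beginning to share the load.

**Other parts:** In the side view the bearing, sleeve and both look-alikes are unchanged. The piston patch differed slightly, which I put down to the raised plate edge overlapping it. The gear was hidden behind the arm in that view, so I could not check it.

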